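Clamp a bearing housing in its fixture

TASK

A bearing housing sits in the guide channel of a clamping fixture, short of the end stop. With the fingertips, push it along the channel until its foot is fully against the stop, then push the clamp's lever over past its centre so that it snaps across and presses the housing's foot down. Only push: do not lift or tip the housing, and leave the other things on the bench where they are.

Things in the scene. Friction and masses are not known exactly. Their poses are not given: they have to be found in the camera images.
- fixture: Green-painted steel fixture fixed to the bench: plate 340 x 90 x 12 mm. Origin at the centre of its underside; z up, x along its length, from the channel's open end to the clamp (the way the housing is pushed). From x = -160 to +40 mm two rails 12 mm wide, 5 mm high leave a channel 40 mm wide about y = 0, closed by the stop at x = +40 mm. The clamp stands beyond the stop.
- housing: Grey pillow-block bearing housing, 0.5 kg, loose in the channel on the plate (underside 12 mm above the bench). Foot 120 (x, along fixture x) x 36 x 16 mm high; round body on its middle 56 mm in diameter, 30 mm thick (y), top at 62 mm. Origin at the centre of its underside. Against the stop it is at fixture x = -20 mm; it starts 35 to 65 mm short of that.
- stop (a point): Middle of the end stop's face that the housing's foot meets, at the plate's top (12 mm above the bench). The stop is a steel bar 12 mm thick, 64 mm wide, 13 mm high above the plate.
- pivot (a point): The lever's pivot axis (along fixture y), at fixture x = 85 mm, y = 0, 48 mm above the bench, between two steel cheeks that span fixture x = 68 to 102 mm, y = -18 to 18 mm and reach 62 mm above the bench.
- lever_tip (a point): Upper end of the lever's black handle, 102 mm from the pivot. Its outer 55 mm is a round grip 18 mm thick, the rest a 10 mm rod; it swings in the fixture's x-z plane at y = 0. Open it leans 0.61 rad from upright to fixture +x; clamped, as far to -x. An arm with a rubber pad, 57 mm long, on the same pivot then comes down on the near end of the housing's foot.
- clamp (a joint): Lever angle, rad: 0 open, 0.61 upright (dead centre), 1.22 clamped with the pad on the housing's foot; 1.32 if no housing is under the pad. A spring drives it away from the centre, to whichever side it is on. Pushing it over takes 4 to 8 N on the grip towards fixture -x, less near the centre; past it the lever snaps across by itself and stays.
- carton: Brown cardboard carton 80 x 80 x 30 mm with a paper band, loose on the bench beside the fixture; not part of the work. Origin at the centre of its underside.
- bearing: Loose steel bearing ring, 52 mm in diameter, 15 mm high, flat on the bench beside the fixture; not part of the work. Origin at the centre of its underside.
- can: Upright metal can 66 mm in diameter, 110 mm high, on the bench off the fixture's clamp end; not part of the work. Origin at the centre of its underside.

How it is judged (in metres and radians):
On the way, in this order (a step that is already met when the one before it is completed fails the run):
1. the housing is pushed home against the stop, the lever still open (x of housing in the frame of fixture between -0.024 and -0.012 m and y of housing in the frame of fixture between -0.006 and 0.006 m and z of housing in the frame of fixture below 0.016 m and angle between the x axis of housing and the x axis of fixture, either way round below 0.08 rad and angle between housing's own z axis and vertical below 0.06 rad and value of joint clamp below 0.4 rad), for 0.2 s.
2. the lever has snapped over and its pad presses on the housing (value of joint clamp above 1.14 rad and contact force between clamp and housing above 1.5 N), for 0.2 s.
At the end, for the whole second after the job is handed in: The lever is past centre at 1.14 rad or more, its pad presses on the housing with over 1.5 N, and the housing stands at rest, flat in the channel within 4 mm of the stop (all of step 2 and x of housing in the frame of fixture between -0.024 and -0.012 m and y of housing in the frame of fixture between -0.006 and 0.006 m and z of housing in the frame of fixture below 0.016 m and angle between the x axis of housing and the x axis of fixture, either way round below 0.08 rad and angle between housing's own z axis and vertical below 0.06 rad and linear speed of housing below 0.01 m/s); the robot touches nothing.
It fails at once if the housing is lifted more than 10 mm off the plate (z of housing in the frame of fixture above 0.022 m).
It fails at once if the housing is tipped (angle between housing's own z axis and vertical above 0.2 rad).
It fails at once if the carton is moved more than 20 mm (distance of carton from where it was at the start of the episode above 0.02 m).
It fails at once if the bearing is moved more than 20 mm (distance of bearing from where it was at the start of the episode above 0.02 m).
It fails at once if the can is moved more than 20 mm (distance of can from where it was at the start of the episode above 0.02 m).
It also fails if it takes over 42 s, if anything falls off the work surface, if the arm or the gripper's body presses on something with over 40 N, if the wrist force passes 120 N, or if a joint passes its speed limit or range.

ROBOT

A 6-joint arm with a two-finger parallel gripper is mounted at the origin on the work surface. World frame = base frame: x ahead of the robot, y to its left, z up, the work surface at z = 0. Lengths are in m, angles in degrees, forces in N, time in s.
With the tool pointing down it reaches from about 0.35 to 0.725 m from the base axis. Payload 4.3 kg.
Tool frame: the origin (TCP) lies midway between the tips of the shut fingers; the grasp point (between the pads) lies 19 mm behind it (arm.grip_depth is the distance from the TCP to the grasp point, in m); z points along the fingers, y is the direction in which the jaws open and shut (so a half turn about z gives the same grasp; the last joint's range is limited). The gripper opens to 85 mm and grips with 20 to 120 N. Pads are 22 mm wide; open, the fingers measure 114 mm over their backs; the gripper's body (76 mm by 85 mm) begins 54 mm behind the grasp point. The pads swing forward as they close: fully open they stand 13 mm farther back than shut.
Start: joints at [-6.32, 21.618, 4.641, 73.018, 0, 83.68], TCP at [0.575, 0, 0.231] pointing down, gripper open.
Joint ranges: [-156.06, 156.06], [-48.1, 94.91], [-58.44, 69.94], [-101.28, 121.22], [-78.64, 73.56], [-180, 180]. Speed limits (degrees/s): [147.25, 147.25, 180, 180, 180, 180].

INTERFACE

Orientations are given as a 3x3 rotation matrix whose columns are the frame's x, y, z axes.
In Python, from rig import arm gives the robot as it stands. The module is installed in compiled form; this text tells all that it offers.
- The arm moves only by the shell command python3 -m handwheel 'ROWS'. ROWS is JSON, a list of rows, each an object of numbers: "rx", "ry", "rz": the turn, a rotation vector about the tool's x, y, z in rad; "x", "y", "z": the shift along the tool's x, y, z in m; "hand": the closure, from 0 (fully open) to 1 (shut). A call has 1 to 8 rows; each row shifts and turns the commanded pose from where the row before left it, along the tool's axes as they then stand; what a row does not reach is not made up. A row lasts 1/10 s, in which the tool goes at most 50 mm and 8.59 degrees, less where a joint would pass 70% of its speed; a pose out of reach is approached as far as the arm can. A call is refused whole if a number of a shift passes 0.05 or a number of a turn 0.15, either way. A call with a gripper value outside its range is refused whole. The fingers move at their own pace and stop on an object; the grip force is fixed at half the most. Time passes only in rows, so rows that do not move let the fingers close. It gives the time, the measured TCP pose, the force and the opening at its end, in the units of the state.
- arm.get_state(): the state, without advancing time (a new reading comes with each control period).
- arm.read_camera(name): name is "scene" or "side" or "wrist"; returns the picture (420x560x3 uint8, blue, green, red); there is no depth.
- arm.camera_model(name): a dict with "camera_matrix" (3x3 intrinsics, pixels), "D" ([k1, k2, p1, p2, k3] as OpenCV has them; the pictures are not rectified), "rvec" (rotation vector, rad) and "tvec" (3), from world to camera coordinates, as OpenCV has them. Camera axes: x right, y down, z forward; pixel columns grow to the right and rows downward; lengths in m; the calibration is good to about 2 mm. A picture is of the moment at which its call begins: read the wrist's pose just before it. camera_model takes no time and is no camera call; for the wrist camera it gives the pose at the moment of the call.
- arm.hand_in(): hands the job in, once; it reports no verdict.
The state is a dict: "t": time; "joint_pos": joint angles; "qd": joint speeds; "tau": joint torques, N m; "eef_pos": TCP position; "eef_rot": TCP orientation; "force": force on the tool from outside, world axes, zero at the start; "torque": the same for the moment, N m; "gripper_width": finger opening in m.
Only numpy, scipy, OpenCV 4.12 (cv2) and the standard library are available. Lean on these libraries where they do the work, as an engineer would, in place of code of your own. Each camera call takes 0.05 s, during which the arm holds its last target.

## Working session

There is one attempt and no reset: what is moved stays moved. The work goes in short steps, Python scripts to look and compute and a shell command to move; the robot and the scene stay as the last step left them, time stands still between calls to the robot, and variables do not carry over. Pictures are saved under pics/ and viewed, and the job is handed in when it is done.

```bash
mkdir -p pics; python3 - <<'E'
from rig import arm
import cv2
s=arm.get_state(); print(s['t'],s['eef_pos'],s['eef_rot'],s['gripper_width'])
for n in ["scene","side"]:
    cv2.imwrite(f"pics/{n}0.png",arm.read_camera(n))
E
```

```text
0.0 [5.74355141e-01 6.33319617e-05 2.30336989e-01] [[ 1.55107004e-05  9.99997915e-01 -2.04181617e-03]
 [ 9.99999980e-01 -1.51024676e-05  1.99951389e-04]
 [ 1.99920136e-04 -2.04181923e-03 -9.99997896e-01]] 0.08543973510838973
```

View pics/scene0.png

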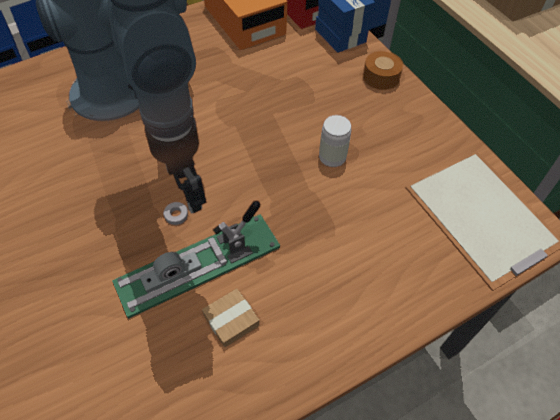

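View pics/side0.png

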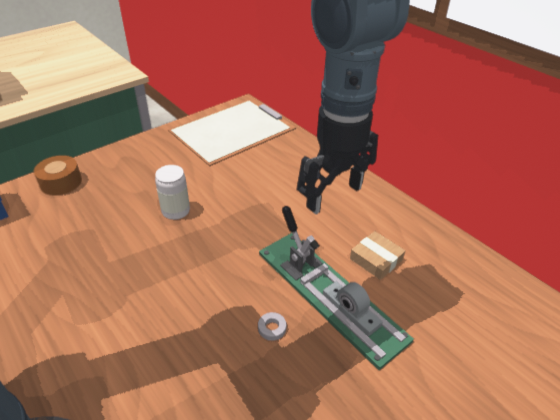

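The scene view shows the fixture with its open end at (122,290) and the clamp end at (265,235). The ring is at (176,213), the carton at (231,316) and the can at (335,142). I'll enlarge both views.

```bash
python3 - <<'E'
import cv2
a=cv2.imread("pics/scene0.png")[190:330,100:300]; cv2.imwrite("pics/scene0c.png",cv2.resize(a,None,fx=4,fy=4,interpolation=cv2.INTER_CUBIC))
a=cv2.imread("pics/side0.png")[200:365,250:420]; cv2.imwrite("pics/side0c.png",cv2.resize(a,None,fx=3.6,fy=3.6,interpolation=cv2.INTER_CUBIC))
E
```

```text
(no output)
```

View pics/scene0c.png

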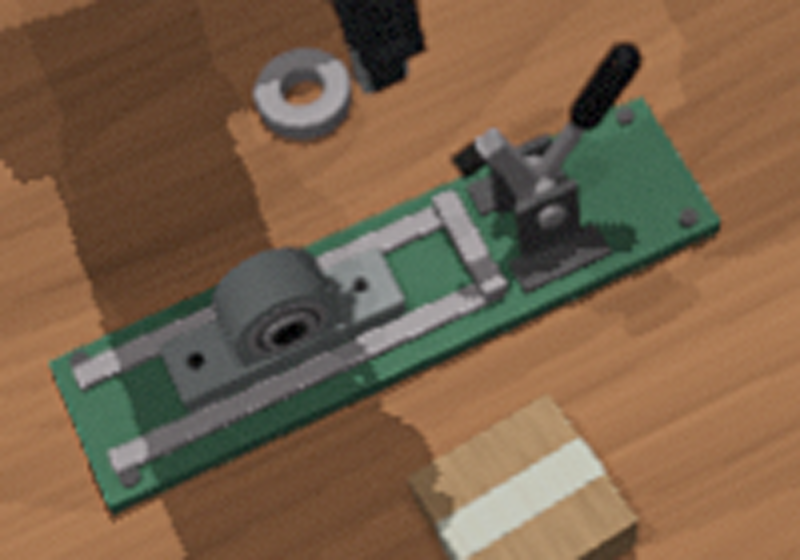

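View pics/side0c.png

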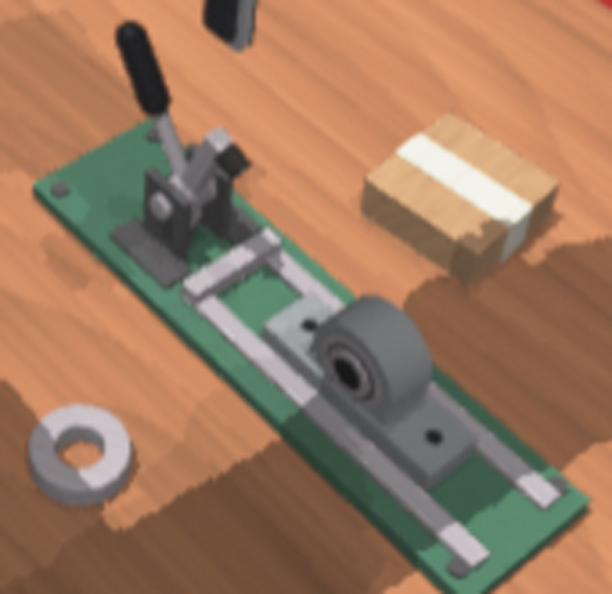

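```bash
cat > h.py <<'E'
import numpy as np, cv2, json
from rig import arm
from scipy.optimize import least_squares
def proj(n,P,m=None):
    m=m or arm.camera_model(n)
    return cv2.projectPoints(np.array(P,float).reshape(-1,3),np.array(m['rvec']),np.array(m['tvec']),np.array(m['camera_matrix']),np.array(m['D']))[0].reshape(-1,2)
def ray(n,px,z,m=None):
    m=m or arm.camera_model(n)
    u=cv2.undistortPoints(np.array(px,float).reshape(-1,1,2),np.array(m['camera_matrix']),np.array(m['D'])).reshape(-1,2)
    R=cv2.Rodrigues(np.array(m['rvec']))[0]; c=-R.T@np.array(m['tvec']).ravel()
    d=np.c_[u,np.ones(len(u))]@R
    return c+d*((z-c[2])/d[:,2])[:,None]
def fx(p,P):
    P=np.array(P,float).reshape(-1,3);c,s=np.cos(p[2]),np.sin(p[2])
    return np.c_[p[0]+c*P[:,0]-s*P[:,1],p[1]+s*P[:,0]+c*P[:,1],P[:,2]]
E
python3 - <<'E'
from h import *
S=lambda u:np.array(u)/4.+[99.6,189.6]
D=lambda u:np.array(u)/3.6+[249.6,199.6]
sc=S([(52,362),(110,512),(718,222),(640,100)]); sp=[(-.17,.045,.012),(-.17,-.045,.012),(.17,-.045,.012),(.17,.045,.012)]
sd=D([(38,188),(148,124),(588,500)]); dp=[(.17,.045,.012),(.17,-.045,.012),(-.17,-.045,.012)]
w=ray("scene",sc,.012); print(w.round(4)); print(ray("side",sd,.012).round(4))
ms,md=arm.camera_model("scene"),arm.camera_model("side")
f=lambda p:np.r_[(proj("scene",fx(p,sp),ms)-sc).ravel(),(proj("side",fx(p,dp),md)-sd).ravel()]
d=w[3]-w[0]
r=least_squares(f,[*w.mean(0)[:2],np.arctan2(d[1],d[0])]);p=r.x;print(p,np.degrees(p[2]),f(p).round(1))
def inv(W):
    q=W[:,:2]-p[:2];c,s=np.cos(p[2]),np.sin(p[2]);return np.c_[q@[c,s],q@[-s,c]]
print("foot",inv(ray("scene",S([(385,250),(405,300),(165,355),(187,405)]),.028)).round(4))
print("foot side",inv(ray("side",D([(310,292),(265,325),(475,440),(430,482)]),.028)).round(4))
lt=(.085+.102*np.sin(.61),0,.048+.102*np.cos(.61))
print("lever tip pred",(proj("scene",fx(p,[lt]),ms)-99.6-np.array([0,90]))*4,(proj("side",fx(p,[lt]),md)-[249.6,199.6])*3.6, fx(p,[lt]))
print("ring",ray("scene",S([(302,85)]),.015),"carton",ray("scene",S([(525,490)]),.03),"can",ray("scene",[(336,124)],.11))
E
```

```text
[[ 0.5402 -0.1777  0.012 ]
 [ 0.6306 -0.1805  0.012 ]
 [ 0.6308  0.1572  0.012 ]
 [ 0.5437  0.1577  0.012 ]]
[[ 0.5415  0.1543  0.012 ]
 [ 0.6262  0.1548  0.012 ]
 [ 0.6257 -0.1803  0.012 ]]
[ 0.58487572 -0.01112829  1.56364613] 89.5903241089697 [-1.7  0.  -0.8 -0.6  0.6 -0.2  0.  -1.2 -1.6 -1.2  0.6 -1.9  1.6 -0.5]
foot [[ 0.0064  0.0137]
 [ 0.0035 -0.0175]
 [-0.1146  0.0109]
 [-0.1149 -0.0198]]
foot side [[ 0.0026 -0.0155]
 [ 0.0012  0.0188]
 [-0.1162 -0.0141]
 [-0.1189  0.0215]]
lever tip pred [[631.35045493  48.2849138 ]] [[126.14015846  22.1751981 ]] [[0.58590128 0.13230052 0.1316041 ]]
ring [[4.48100354e-01 1.15537567e-04 1.50000000e-02]] carton [[ 0.72387511 -0.00104212  0.03      ]] can [[0.47106169 0.39032469 0.11      ]]
```

Fixture centre is about (0.585, -0.011), with its x axis along world +y (yaw 89.6°). The foot's rear end is at world y ≈ -0.128, about 36 mm short of home. I'll shut the fingers and move in behind it.

```bash
python3 -m handwheel '[{"x":-0.04,"y":0.0105,"z":0.02,"hand":1},{"x":-0.04,"z":0.03,"hand":1},{"x":-0.04,"z":0.03,"hand":1},{"x":-0.036,"z":0.03,"hand":1},{"z":0.03,"hand":1},{"hand":1},{"hand":1}]'; python3 - <<'E'
from rig import arm
import cv2
s=arm.get_state(); print(s['t'],s['eef_pos'],s['force'],s['gripper_width'])
for n,(a,b,c,d) in {"scene":(150,350,80,320),"side":(180,400,250,480)}.items():
    cv2.imwrite(f"pics/{n}1.png",cv2.resize(arm.read_camera(n)[a:b,c:d],None,fx=2.6,fy=2.6))
E
```

```text
0.1 [5.74407525e-01 7.44309260e-05 2.30456211e-01] [-0.49436103 -0.55572439  0.30749839] 0.08547934396252829$[0]: bad value
```

View pics/scene1.png

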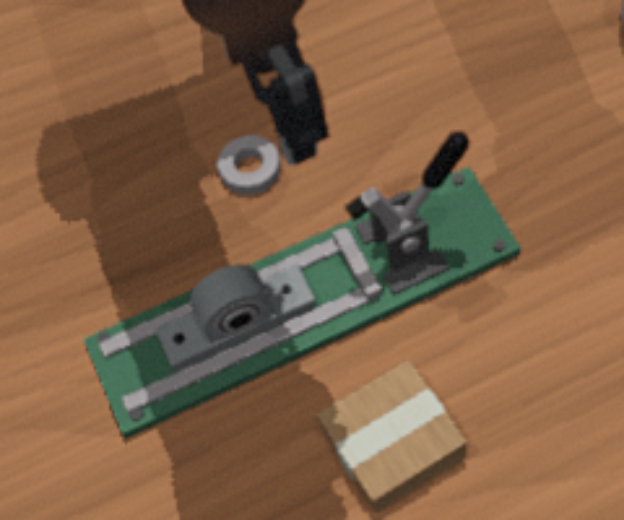

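View pics/side1.png

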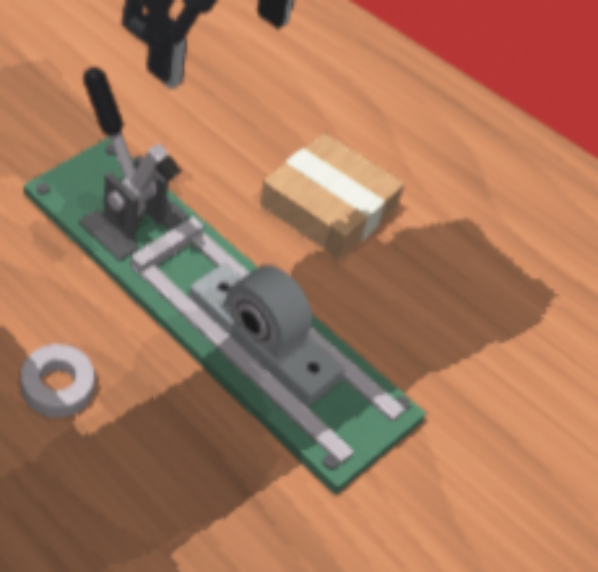

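The call was refused ("bad value") and both views show nothing has moved. I'll try it with every key filled in.

```bash
python3 -m handwheel '[{"rx":0,"ry":0,"rz":0,"x":-0.04,"y":0.01,"z":0.02,"hand":1}]'; echo; python3 -m handwheel '[{"rx":0.0,"ry":0.0,"rz":0.0,"x":-0.04,"y":0.0,"z":0.02,"hand":1.0}]'
```

```text
t: 0.3
eef_pos: [0.5862, -0.0369, 0.2138]
eef_rot: [[-0.006, 1.0, 0.005], [1.0, 0.006, 0.001], [0.001, 0.005, -1.0]]
force: [1.0, -0.2, 1.1]
gripper_width: 0.0733

t: 0.4
eef_pos: [0.5866, -0.0802, 0.1914]
eef_rot: [[-0.003, 1.0, 0.003], [1.0, 0.003, -0.001], [-0.001, 0.003, -1.0]]
force: [0.3, -0.5, 0.0]
gripper_width: 0.0588
```

All keys are required. I'll continue to y ≈ -0.155 and z ≈ 0.10.

```bash
python3 -m handwheel '[{"rx":0,"ry":0,"rz":0,"x":-0.04,"y":0,"z":0.03,"hand":1},{"rx":0,"ry":0,"rz":0,"x":-0.035,"y":0,"z":0.03,"hand":1},{"rx":0,"ry":0,"rz":0,"x":0,"y":0,"z":0.03,"hand":1},{"rx":0,"ry":0,"rz":0,"x":0,"y":0,"z":0,"hand":1},{"rx":0,"ry":0,"rz":0,"x":0,"y":0,"z":0,"hand":1},{"rx":0,"ry":0,"rz":0,"x":0,"y":0,"z":0,"hand":1}]'; python3 - <<'E'
from rig import arm
import cv2
for n,(a,b,c,d) in {"scene":(150,350,80,320),"side":(180,400,250,480)}.items():
    cv2.imwrite(f"pics/{n}2.png",cv2.resize(arm.read_camera(n)[a:b,c:d],None,fx=2.6,fy=2.6))
E
```

```text
t: 1.0
eef_pos: [0.5863, -0.1547, 0.1033]
eef_rot: [[-0.001, 1.0, 0.003], [1.0, 0.001, -0.001], [-0.001, 0.003, -1.0]]
force: [0.1, 0.7, 1.0]
gripper_width: 0.0001
```

View pics/scene2.png

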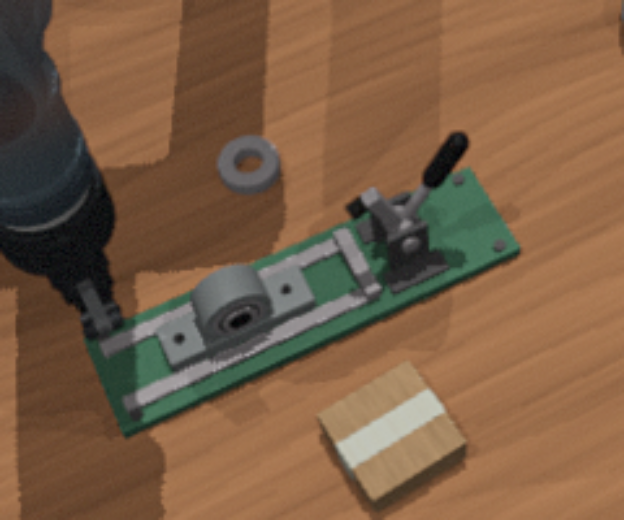

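View pics/side2.png

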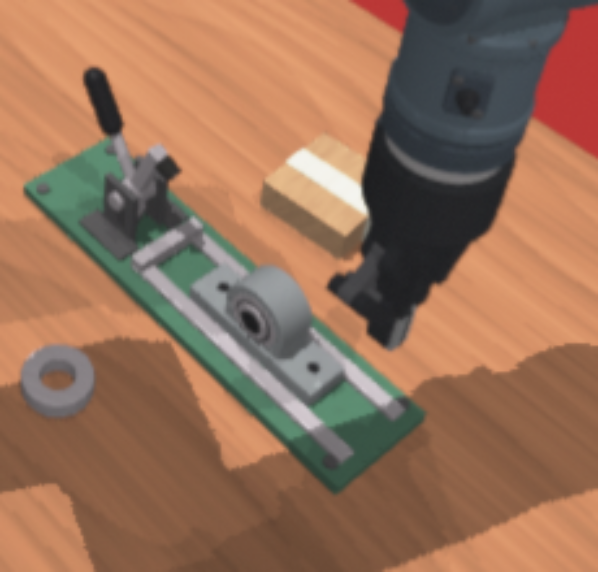

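The shut fingers hang above the channel's open end, tips at about (100,330) in the scene crop and (395,345) in the side crop, clear of the foot. Now lower to z ≈ 0.021.

```bash
python3 -m handwheel '[{"rx":0,"ry":0,"rz":0,"x":0,"y":-0.001,"z":0.03,"hand":1},{"rx":0,"ry":0,"rz":0,"x":0,"y":0,"z":0.03,"hand":1},{"rx":0,"ry":0,"rz":0,"x":0,"y":0,"z":0.015,"hand":1},{"rx":0,"ry":0,"rz":0,"x":0,"y":0,"z":0.006,"hand":1},{"rx":0,"ry":0,"rz":0,"x":0,"y":0,"z":0,"hand":1}]'; python3 - <<'E'
from rig import arm
import cv2
for n,(a,b,c,d) in {"scene":(200,330,90,250),"side":(220,400,300,450)}.items():
    cv2.imwrite(f"pics/{n}3.png",cv2.resize(arm.read_camera(n)[a:b,c:d],None,fx=3.2,fy=3.2))
E
```

```text
t: 1.6
eef_pos: [0.5843, -0.1546, 0.0206]
eef_rot: [[-0.001, 1.0, 0.0], [1.0, 0.001, -0.0], [-0.0, 0.0, -1.0]]
force: [0.1, -0.5, -0.2]
gripper_width: 0.0001
```

View pics/scene3.png

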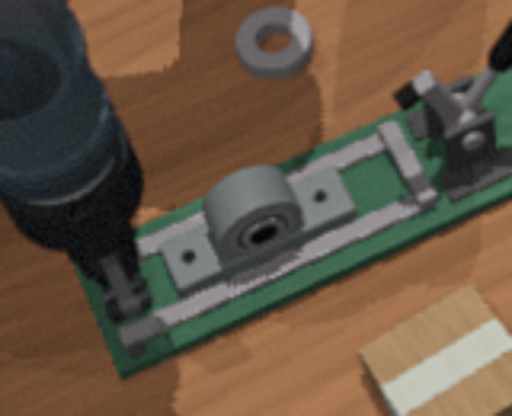

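View pics/side3.png

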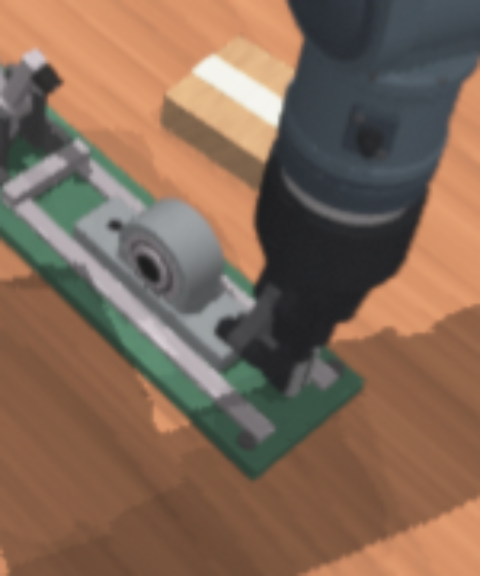

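The fingertips (scene crop ~(130,300), side crop ~(292,380)) are behind the foot, between the rails. Pushing in small steps.

```bash
python3 -m handwheel '[{"rx":0,"ry":0,"rz":0,"x":0.005,"y":0,"z":0,"hand":1},{"rx":0,"ry":0,"rz":0,"x":0.005,"y":0,"z":0,"hand":1},{"rx":0,"ry":0,"rz":0,"x":0.005,"y":0,"z":0,"hand":1},{"rx":0,"ry":0,"rz":0,"x":0.005,"y":0,"z":0,"hand":1}]'; python3 -m handwheel '[{"rx":0,"ry":0,"rz":0,"x":0.005,"y":0,"z":0,"hand":1},{"rx":0,"ry":0,"rz":0,"x":0.005,"y":0,"z":0,"hand":1},{"rx":0,"ry":0,"rz":0,"x":0.005,"y":0,"z":0,"hand":1}]';python3 -m handwheel '[{"rx":0,"ry":0,"rz":0,"x":0.004,"y":0,"z":0,"hand":1},{"rx":0,"ry":0,"rz":0,"x":0.004,"y":0,"z":0,"hand":1},{"rx":0,"ry":0,"rz":0,"x":0.002,"y":0,"z":0,"hand":1}]'; python3 - <<'E'
from rig import arm
import cv2
for n,(a,b,c,d) in {"scene":(200,330,90,250),"side":(220,400,270,420)}.items():
    cv2.imwrite(f"pics/{n}4.png",cv2.resize(arm.read_camera(n)[a:b,c:d],None,fx=3.2,fy=3.2))
E
```

```text
t: 2.1
eef_pos: [0.5845, -0.1355, 0.0209]
eef_rot: [[0.0, 1.0, 0.001], [1.0, -0.0, -0.003], [-0.003, 0.001, -1.0]]
force: [-0.2, -3.9, 0.3]
gripper_width: 0.0
t: 2.4
eef_pos: [0.5847, -0.1205, 0.0208]
eef_rot: [[0.0, 1.0, 0.001], [1.0, -0.0, -0.002], [-0.002, 0.001, -1.0]]
force: [-0.5, -4.8, 2.5]
gripper_width: 0.0001
t: 2.7
eef_pos: [0.5845, -0.1102, 0.0208]
eef_rot: [[0.0, 1.0, 0.001], [1.0, -0.0, -0.001], [-0.001, 0.001, -1.0]]
force: [-0.5, -5.0, 3.7]
gripper_width: 0.0005
```

View pics/scene4.png

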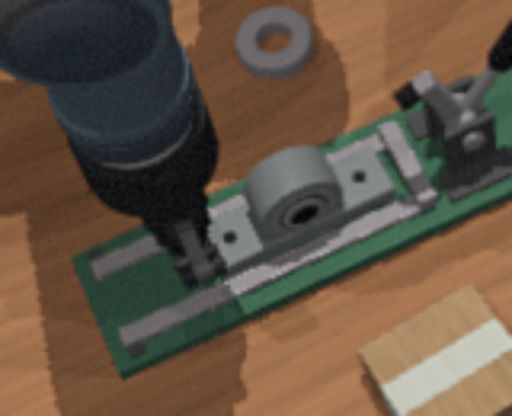

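View pics/side4.png

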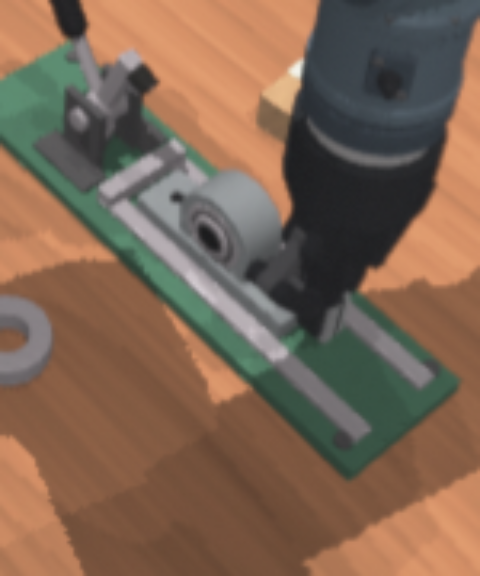

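The housing slides under about 5 N, with a gap of roughly 10 mm left in front of the stop (scene crop ~(392,180)). I'll go on in 2 mm steps and watch for the force to rise.

```bash
python3 -m handwheel '[{"rx":0,"ry":0,"rz":0,"x":0.002,"y":0,"z":0,"hand":1},{"rx":0,"ry":0,"rz":0,"x":0.002,"y":0,"z":0,"hand":1},{"rx":0,"ry":0,"rz":0,"x":0.002,"y":0,"z":0,"hand":1}]'; for i in 1; do :; done; python3 -m handwheel '[{"rx":0,"ry":0,"rz":0,"x":0.001,"y":0,"z":0,"hand":1},{"rx":0,"ry":0,"rz":0,"x":0.001,"y":0,"z":0,"hand":1}]'
```

```text
t: 3.1
eef_pos: [0.5844, -0.1046, 0.0207]
eef_rot: [[0.0, 1.0, 0.001], [1.0, -0.0, -0.001], [-0.001, 0.001, -1.0]]
force: [-0.0, -5.5, 3.7]
gripper_width: -0.0002
t: 3.3
eef_pos: [0.5844, -0.1027, 0.0207]
eef_rot: [[0.0, 1.0, 0.001], [1.0, -0.0, -0.001], [-0.001, 0.001, -1.0]]
force: [0.2, -5.9, 4.0]
gripper_width: 0.0002
```

```bash
python3 -m handwheel '[{"rx":0,"ry":0,"rz":0,"x":0.001,"y":0,"z":0,"hand":1},{"rx":0,"ry":0,"rz":0,"x":0.001,"y":0,"z":0,"hand":1}]'
```

```text
t: 3.5
eef_pos: [0.5844, -0.1008, 0.0207]
eef_rot: [[0.001, 1.0, 0.001], [1.0, -0.001, -0.002], [-0.002, 0.001, -1.0]]
force: [0.3, -8.4, 4.2]
gripper_width: 0.0001
```

The force is starting to rise; one more step.

```bash
python3 -m handwheel '[{"rx":0,"ry":0,"rz":0,"x":0.001,"y":0,"z":0,"hand":1},{"rx":0,"ry":0,"rz":0,"x":0.001,"y":0,"z":0,"hand":1}]'; python3 - <<'E'
from rig import arm
import cv2
for n,(a,b,c,d) in {"scene":(200,300,130,250),"side":(220,340,270,400)}.items():
    cv2.imwrite(f"pics/{n}5.png",cv2.resize(arm.read_camera(n)[a:b,c:d],None,fx=4.5,fy=4.5,interpolation=cv2.INTER_CUBIC))
E
```

```text
t: 3.7
eef_pos: [0.5844, -0.1007, 0.0208]
eef_rot: [[0.001, 1.0, 0.0], [1.0, -0.001, -0.006], [-0.006, 0.0, -1.0]]
force: [-0.1, -12.7, 4.5]
gripper_width: -0.0001
```

View pics/scene5.png

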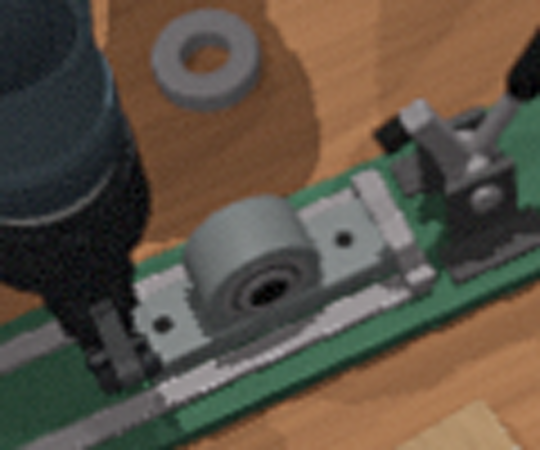

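View pics/side5.png

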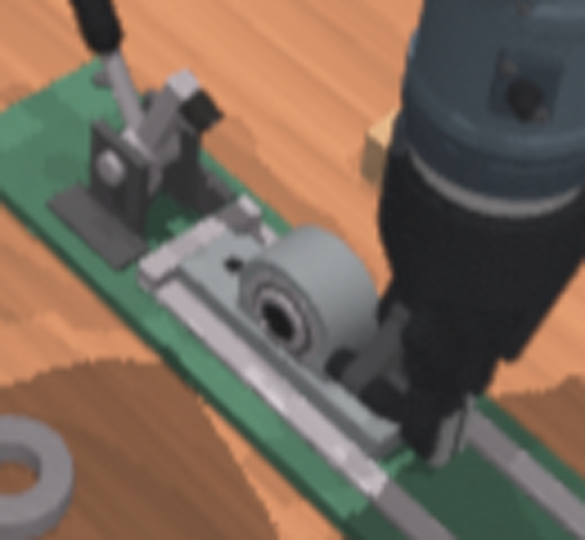

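The housing is home: the TCP has stalled at y = -0.1007, the force has risen to 12.7 N, and the foot meets the bar at scene crop (375,215) and side crop (200,255). The lever is still open. I'll back off, rise and pass over to the far side of the lever.

```bash
python3 -m handwheel '[{"rx":0,"ry":0,"rz":0,"x":-0.01,"y":0,"z":0,"hand":1},{"rx":0,"ry":0,"rz":0,"x":-0.012,"y":0,"z":0,"hand":1},{"rx":0,"ry":0,"rz":0,"x":0,"y":0,"z":-0.03,"hand":1},{"rx":0,"ry":0,"rz":0,"x":0,"y":0,"z":-0.04,"hand":1},{"rx":0,"ry":0,"rz":0,"x":0,"y":0,"z":-0.04,"hand":1},{"rx":0,"ry":0,"rz":0,"x":0,"y":0,"z":-0.04,"hand":1},{"rx":0,"ry":0,"rz":0,"x":0,"y":0,"z":-0.04,"hand":1},{"rx":0,"ry":0,"rz":0,"x":0,"y":0,"z":0,"hand":1}]'
python3 -m handwheel '[{"rx":0,"ry":0,"rz":0,"x":0.04,"y":0,"z":0,"hand":1},{"rx":0,"ry":0,"rz":0,"x":0.04,"y":0,"z":0,"hand":1},{"rx":0,"ry":0,"rz":0,"x":0.04,"y":0,"z":0,"hand":1},{"rx":0,"ry":0,"rz":0,"x":0.04,"y":0,"z":0,"hand":1},{"rx":0,"ry":0,"rz":0,"x":0.04,"y":0,"z":0,"hand":1},{"rx":0,"ry":0,"rz":0,"x":0.04,"y":0,"z":0,"hand":1},{"rx":0,"ry":0,"rz":0,"x":0.04,"y":0,"z":0,"hand":1},{"rx":0,"ry":0,"rz":0,"x":0.025,"y":0,"z":0,"hand":1}]'
python3 -m handwheel '[{"rx":0,"ry":0,"rz":0,"x":0,"y":0,"z":0,"hand":1},{"rx":0,"ry":0,"rz":0,"x":0,"y":0,"z":0,"hand":1}]'
python3 - <<'E'
from rig import arm
import cv2
for n in ("scene","side"):
    cv2.imwrite(f"pics/{n}6.png",arm.read_camera(n))
E
```

```text
t: 4.6
eef_pos: [0.587, -0.1206, 0.2163]
eef_rot: [[-0.0, 1.0, 0.01], [1.0, 0.0, -0.001], [-0.001, 0.01, -1.0]]
force: [0.4, -0.0, 0.3]
gripper_width: 0.0002
t: 5.4
eef_pos: [0.5827, 0.1879, 0.2088]
eef_rot: [[-0.002, 1.0, -0.003], [1.0, 0.002, 0.002], [0.002, -0.003, -1.0]]
force: [-0.0, -0.0, -0.2]
gripper_width: -0.0001
t: 5.6
eef_pos: [0.5832, 0.1851, 0.209]
eef_rot: [[-0.001, 1.0, -0.002], [1.0, 0.001, -0.0], [-0.0, -0.002, -1.0]]
force: [0.1, -0.6, -0.4]
gripper_width: -0.0004
```

View pics/scene6.png

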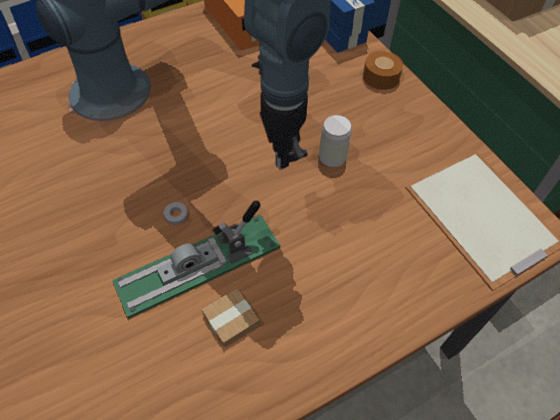

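View pics/side6.png

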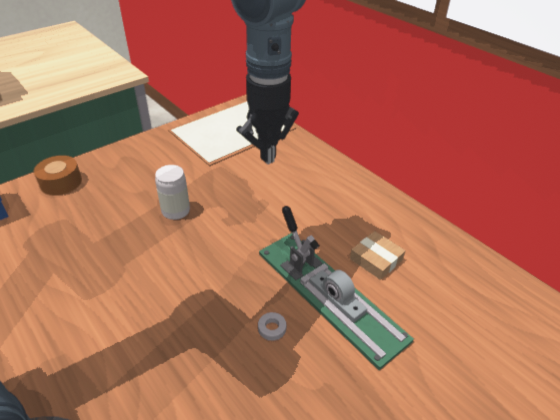

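The lever is still open (tip at scene (255,205), side (287,210)) and the tool is beyond it; the can is clear. I'll lower to z ≈ 0.114 and then push toward -y.

```bash
python3 -m handwheel '[{"rx":0,"ry":0,"rz":0,"x":0,"y":0.002,"z":0.03,"hand":1},{"rx":0,"ry":0,"rz":0,"x":0,"y":0,"z":0.035,"hand":1},{"rx":0,"ry":0,"rz":0,"x":0,"y":0,"z":0.03,"hand":1},{"rx":0,"ry":0,"rz":0,"x":0,"y":0,"z":0,"hand":1}]'
python3 -m handwheel '[{"rx":0,"ry":0,"rz":0,"x":-0.01,"y":0,"z":0,"hand":1},{"rx":0,"ry":0,"rz":0,"x":-0.01,"y":0,"z":0,"hand":1},{"rx":0,"ry":0,"rz":0,"x":-0.01,"y":0,"z":0,"hand":1},{"rx":0,"ry":0,"rz":0,"x":-0.005,"y":0,"z":0,"hand":1},{"rx":0,"ry":0,"rz":0,"x":-0.005,"y":0,"z":0,"hand":1}]'
python3 - <<'E'
from rig import arm
import cv2
for n,(a,b,c,d) in {"scene":(130,280,160,360),"side":(120,290,210,400)}.items():
    cv2.imwrite(f"pics/{n}7.png",cv2.resize(arm.read_camera(n)[a:b,c:d],None,fx=3.2,fy=3.2))
E
```

```text
t: 6.1
eef_pos: [0.5822, 0.1827, 0.1106]
eef_rot: [[0.002, 1.0, -0.009], [1.0, -0.002, -0.002], [-0.002, -0.009, -1.0]]
force: [-0.3, -1.1, -0.1]
gripper_width: 0.0
t: 6.6
eef_pos: [0.5871, 0.147, 0.1172]
eef_rot: [[-0.0, 1.0, 0.003], [1.0, 0.0, 0.007], [0.007, 0.003, -1.0]]
force: [-1.8, 11.9, 9.3]
gripper_width: 0.0002
```

View pics/scene7.png

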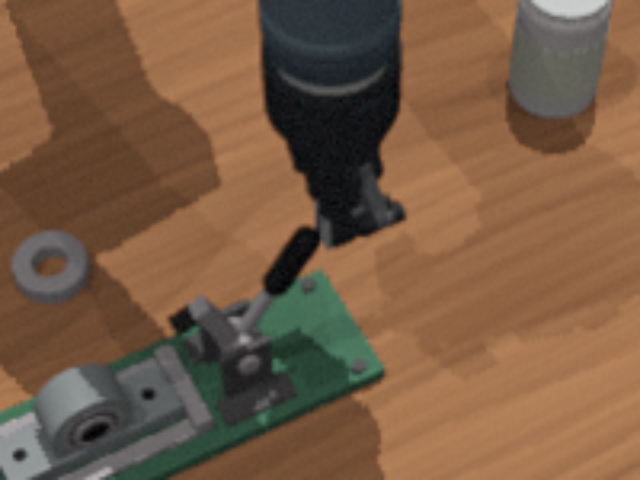

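View pics/side7.png

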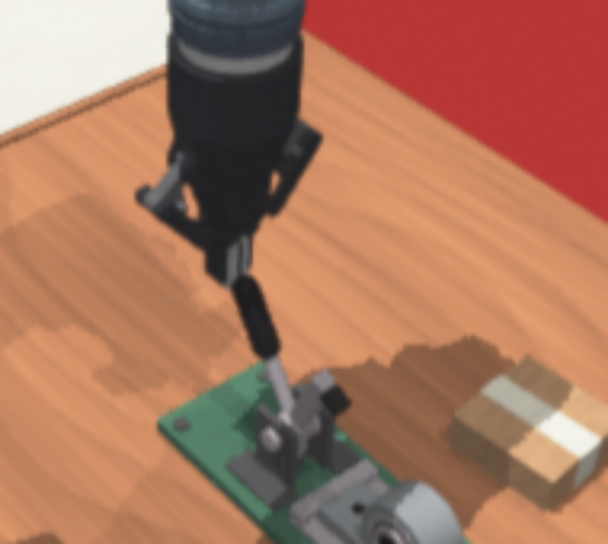

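The fingertip touches the rounded end of the grip (side crop (240,280)) and is being pushed upward (Fz 9 N). I'll back off, go about 17 mm lower for a fuller contact, then push again.

```bash
python3 -m handwheel '[{"rx":0,"ry":0,"rz":0,"x":0.015,"y":0,"z":0,"hand":1},{"rx":0,"ry":0,"rz":0,"x":0,"y":0,"z":0.015,"hand":1},{"rx":0,"ry":0,"rz":0,"x":0,"y":0,"z":0,"hand":1},{"rx":0,"ry":0,"rz":0,"x":0,"y":0,"z":0,"hand":1}]'
```

```text
t: 7.1
eef_pos: [0.5855, 0.1602, 0.1001]
eef_rot: [[-0.0, 1.0, -0.001], [1.0, 0.0, -0.001], [-0.001, -0.001, -1.0]]
force: [-0.8, 0.5, 0.5]
gripper_width: -0.0002
```

```bash
python3 -m handwheel '[{"rx":0,"ry":0,"rz":0,"x":-0.007,"y":0,"z":0,"hand":1},{"rx":0,"ry":0,"rz":0,"x":-0.007,"y":0,"z":0,"hand":1},{"rx":0,"ry":0,"rz":0,"x":-0.006,"y":0,"z":0,"hand":1}]'
python3 -m handwheel '[{"rx":0,"ry":0,"rz":0,"x":-0.006,"y":0,"z":0,"hand":1},{"rx":0,"ry":0,"rz":0,"x":-0.006,"y":0,"z":0,"hand":1}]'
python3 - <<'E'
from rig import arm
import cv2
for n,(a,b,c,d) in {"side":(120,290,210,400)}.items():
    cv2.imwrite(f"pics/{n}8.png",cv2.resize(arm.read_camera(n)[a:b,c:d],None,fx=3.2,fy=3.2))
E
```

```text
t: 7.4
eef_pos: [0.5868, 0.1427, 0.1022]
eef_rot: [[-0.001, 1.0, 0.002], [1.0, 0.001, 0.008], [0.008, 0.002, -1.0]]
force: [-1.3, 10.8, 7.6]
gripper_width: -0.0001
t: 7.6
eef_pos: [0.5872, 0.1296, 0.1023]
eef_rot: [[-0.001, 1.0, 0.003], [1.0, 0.001, 0.005], [0.005, 0.003, -1.0]]
force: [-1.0, 5.4, 4.4]
gripper_width: -0.0002
```

View pics/side8.png

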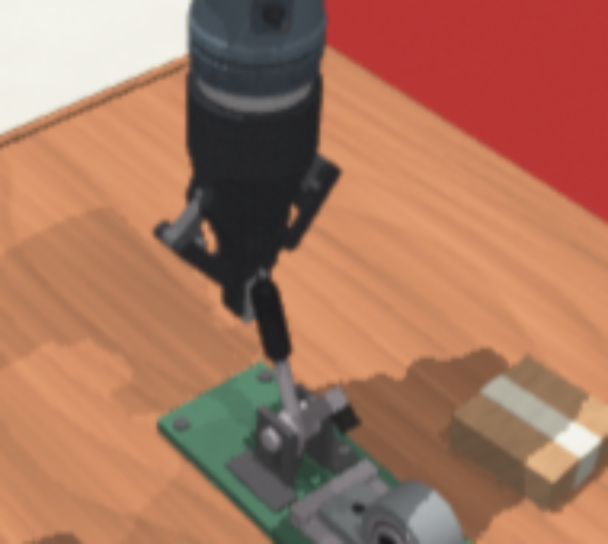

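The lever is swinging with solid finger contact (side crop (260,290)), and the force is falling to 5 N. I'll push on past centre.

```bash
python3 -m handwheel '[{"rx":0,"ry":0,"rz":0,"x":-0.007,"y":0,"z":0,"hand":1},{"rx":0,"ry":0,"rz":0,"x":-0.007,"y":0,"z":0,"hand":1},{"rx":0,"ry":0,"rz":0,"x":-0.007,"y":0,"z":0,"hand":1}]'
python3 -m handwheel '[{"rx":0,"ry":0,"rz":0,"x":-0.007,"y":0,"z":0,"hand":1},{"rx":0,"ry":0,"rz":0,"x":-0.007,"y":0,"z":0,"hand":1},{"rx":0,"ry":0,"rz":0,"x":-0.006,"y":0,"z":0,"hand":1}]'
python3 - <<'E'
from rig import arm
import cv2
for n,(a,b,c,d) in {"side":(120,310,230,420),"scene":(130,310,130,330)}.items():
    cv2.imwrite(f"pics/{n}9.png",cv2.resize(arm.read_camera(n)[a:b,c:d],None,fx=3,fy=3))
E
```

```text
t: 7.95
eef_pos: [0.5858, 0.1061, 0.1003]
eef_rot: [[0.0, 1.0, -0.0], [1.0, -0.0, -0.001], [-0.001, -0.0, -1.0]]
force: [-0.6, 1.3, -0.5]
gripper_width: 0.0001
t: 8.25
eef_pos: [0.586, 0.0858, 0.1001]
eef_rot: [[0.001, 1.0, -0.0], [1.0, -0.001, -0.001], [-0.001, -0.0, -1.0]]
force: [1.1, 0.1, -0.5]
gripper_width: 0.0001
```

View pics/side9.png

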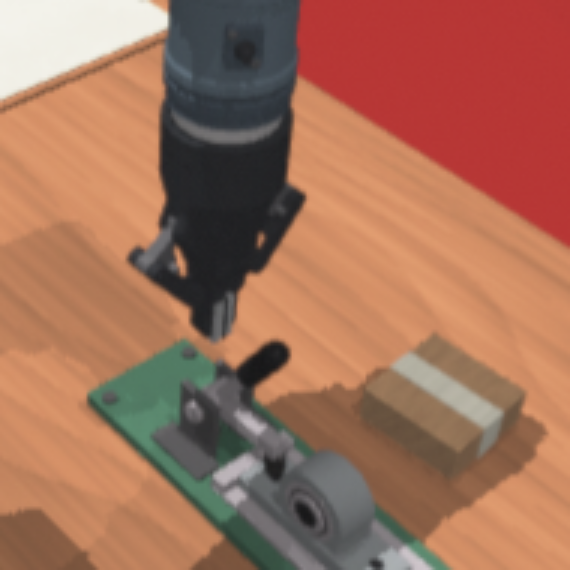

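View pics/scene9.png

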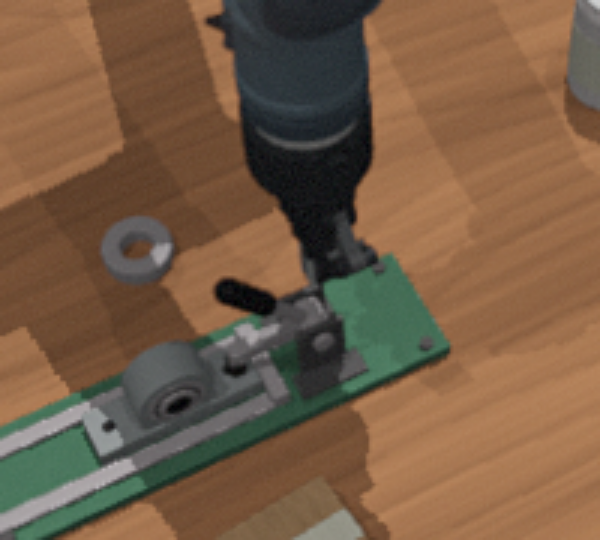

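The lever has snapped across (grip at side crop (265,360)) and the pad is down on the foot at side crop (277,460). The tool is free, so I'll back away, rise and take a check picture.

```bash
python3 -m handwheel '[{"rx":0,"ry":0,"rz":0,"x":0.03,"y":0,"z":0,"hand":1},{"rx":0,"ry":0,"rz":0,"x":0.04,"y":0,"z":0,"hand":1},{"rx":0,"ry":0,"rz":0,"x":0.02,"y":0,"z":-0.03,"hand":1},{"rx":0,"ry":0,"rz":0,"x":0,"y":0,"z":-0.04,"hand":1},{"rx":0,"ry":0,"rz":0,"x":0,"y":0,"z":-0.04,"hand":1},{"rx":0,"ry":0,"rz":0,"x":0,"y":0,"z":0,"hand":1},{"rx":0,"ry":0,"rz":0,"x":0,"y":0,"z":0,"hand":1},{"rx":0,"ry":0,"rz":0,"x":0,"y":0,"z":0,"hand":1}]'
python3 - <<'E'
from h import *
p=[.58488,-.01113,1.5636]
for n,(a,b,c,d) in {"side":(200,340,250,400),"scene":(190,310,110,270)}.items():
    im=arm.read_camera(n); cv2.imwrite(f"pics/{n}10.png",cv2.resize(im[a:b,c:d],None,fx=4,fy=4,interpolation=cv2.INTER_CUBIC))
    for th in (.53,.61): print(n,th,((proj(n,fx(p,[(.085-.102*np.sin(th),0,.048+.102*np.cos(th))]))-[c,a])*4).round(1))
    print("foot rear corners at home",((proj(n,fx(p,[(-.08,.018,.028),(-.08,-.018,.028)]))-[c,a])*4).round(1).tolist())
E
```

```text
t: 9.15
eef_pos: [0.5853, 0.1768, 0.209]
eef_rot: [[0.0, 1.0, -0.002], [1.0, -0.0, -0.0], [-0.0, -0.002, -1.0]]
force: [-0.1, 0.4, -1.0]
gripper_width: -0.0
side 0.53 [[294.  142.9]]
side 0.61 [[303.6 158.3]]
foot rear corners at home [[417.5, 471.3], [472.4, 430.6]]
scene 0.53 [[381.2 133.2]]
scene 0.61 [[368.8 144.1]]
foot rear corners at home [[182.7, 313.0], [209.8, 370.2]]
```

View pics/side10.png

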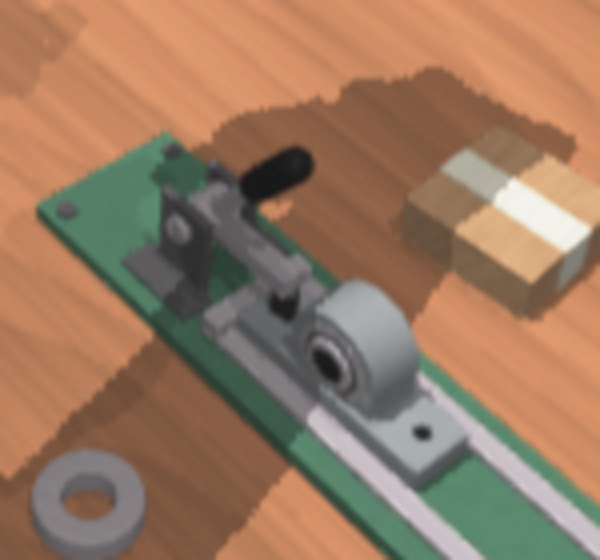

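View pics/scene10.png

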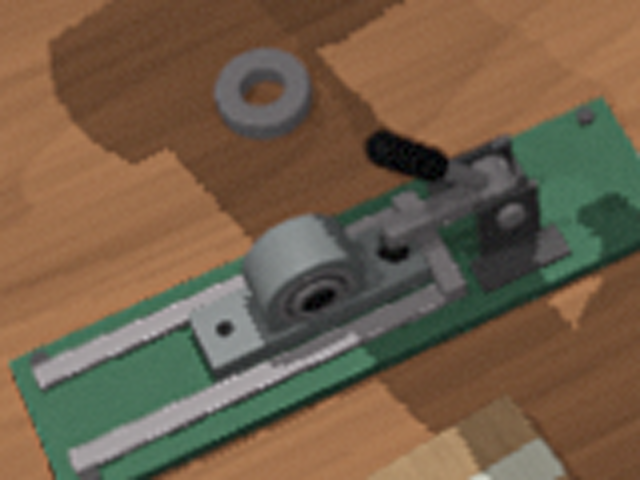

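The lever end (side crop (303,158), scene crop (369,145)) falls on the prediction for 1.22 rad. The foot's rear corners are within about 2 mm of their home prediction and the pad is on the foot. The carton and ring have not moved. Handing in.

```bash
python3 - <<'E'
from rig import arm
print(arm.hand_in()); print(arm.get_state()['t'])
E
```

```text
the job is handed in; nothing more can be done
None
the job is handed in; nothing more can be done
```

The housing is home against the stop, the clamp has snapped over onto its foot, and I handed the job in at about 9.3 s of the 42 s allowed. The hand-in gave no verdict.

- **Housing push:** I pushed the foot about 36 mm along the channel with the shut fingertips. It was home when the tool stalled at y = -0.1007 m and the push force rose from about 5 to 12.7 N, with the lever still open.
- **Lever push:** I pushed the grip over from the far side. The force peaked at about 12 N, fell off towards the centre, and the lever then snapped across by itself.
- **Last checks:**
  - The lever end sits where the model predicts for the clamped angle (about 1.22 rad).
  - The pad is on the foot, whose rear corners are within about 2–3 mm of home; two corners read a little short, but the images are no finer than that.
  - The arm is clear of everything, and the carton and ring look unmoved. The can is not in the last crops, but the tool never came near it.
- **Not measured:** the pad's contact force can't be read directly; I infer it from the lever angle and the pad resting on the foot.
- **What went wrong:** the first move call was refused because every row needs all seven values, so nothing moved. The first contact with the lever was too high, on the grip's rounded end, so I backed off and pushed about 15 mm lower.

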